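Sweep the finished sign pieces through the flap

ROBOT

A 6-joint arm with a two-finger parallel gripper is mounted at the origin on the work surface. World frame = base frame: x ahead of the robot, y to its left, z up, the work surface at z = 0. Lengths are in m, angles in rad, forces in N, time in s.
With the tool pointing down it reaches from about 0.35 to 0.85 m from the base axis. Payload 8.1 kg.
Tool frame: the origin (TCP) lies between the finger pads; the fingertips stand 11 mm ahead of it and the grasp point (between the pads) lies 8 mm behind it (robot.tips_ahead is the distance from the TCP to the fingertips, in m); z points along the fingers, y is the line along which they close (so a half turn about z gives the same grasp; the last joint's range is limited). The gripper opens to 93 mm and grips with 3 to 60 N. Pads are 15 mm wide; open, the fingers measure 128 mm over their backs; the gripper's body (75 mm by 188 mm) begins 65 mm behind the grasp point.
Start: joints at [-0.085, 0.13, 1.488, -0, 1.523, -0.085], TCP at [0.6, 0, 0.23] pointing down, gripper open.
Joint ranges: [-2.96, 2.96], [-0.89, 2.26], [0.02, 2.5], [-1.34, 4.48], [0, 2.73], [-2.66, 2.66]. Speed limits (rad/s): [2.39, 2.39, 2.79, 3.14, 3.14, 3.14].

INTERFACE

Orientations are given as a rotation vector (axis times angle).
In Python, from plant import robot gives the robot as it stands. The module is installed in compiled form; this text tells all that it offers.
- The arm moves only by the tool move_arm, never from a script. Its argument "deltas" is one flat list of numbers, 7 for each row, row after row: the shift along the tool's x, y, z in m, then the turn, a rotation vector about the tool's x, y, z in rad, then the opening, from 0 (shut) to 1 (fully open). A call has 1 to 12 rows; each row is the pose to reach, as a shift and turn from the pose commanded when the call began, along the tool's axes at that moment; what a row does not reach only later rows make up. A row lasts 1/8 s, in which the tool goes at most 62.5 mm and 10.7 degrees, less where a joint would pass 70% of its speed; a pose out of reach is approached as far as the arm can. A call with a gripper value outside its range is refused whole. The fingers move at their own pace and stop on an object; "squeeze" is the grip in N (left out, the last holds). Time passes only in rows, so rows that repeat a pose let the fingers close. It gives the time, the measured TCP pose, the force, the opening and the grip force at its end, in the units of the state.
- robot.read_state(): the state, without advancing time (a new reading comes with each control period).
- robot.read_camera(name): name is "scene" or "side" or "wrist"; returns (picture, depth): 420x560x3 uint8, red, green, blue; 420x560 float32, m along the optical axis (not along the pixel's ray), 0 where there is no reading.
- robot.camera_model(name): a dict with "K" (3x3 intrinsics, pixels), "R" (3x3) and "t" (3): a world point X has camera coordinates R X + t; the wrist camera has in their place "tool_from_camera" (4x4, takes a point from camera to tool coordinates, whose origin is the TCP and whose axes are the flange's). Camera axes: x right, y down, z forward; pixel columns grow to the right and rows downward; lengths in m; the calibration is good to about 2 mm. A picture is of the moment at which its call begins: read the wrist's pose just before it. camera_model takes no time and is no camera call.
- robot.close_job(): hands the job in; it is judged then, once.
Trained networks look in the newest picture that a camera, given by its name, has taken for a name from the list of things; names that differ only in an ending like _2 or _b are one class to them, and where a whole thing is asked for, a point or a joint stands for the part that bears it (a point fixed in the world has none). Each returns a list of dicts, best first, with "confidence" (0 to 1); they miss things now and then, are a little off and sometimes report something else, mostly with a low value. They report only what shows in the picture. A call takes as long as a camera call.
- robot.recognise(camera, label): "uv" ([column, row] in pixels, amid what is visible of it).
The state is a dict: "t": time; "q": joint angles; "dq": joint speeds; "joint_torque": joint torques, N m; "tool_pos": TCP position; "orientation": TCP orientation; "force": force on the tool from outside, world axes, zero at the start; "wrist_torque": the same for the moment, N m; "opening": finger opening in m; "gripper_force": force on a finger pad.
Only numpy, scipy, OpenCV 4.12 (cv2) and the standard library are available. Lean on these libraries where they do the work, as an engineer would, in place of code of your own. Each camera call takes 0.05 s, during which the arm holds its last target. There are 200 camera calls.

TASK

With the turn-stop still shut, lay every finished sign piece (red-faced, 30 mm deep) flat in the channel upstream of the stop, then open the stop fully, a quarter turn. Set the hand shoe flat on the channel floor at its open rear end, behind all the pieces, nose towards the flap, and sweep it slowly (3 to 5 cm/s) along the floor, pressing it down with a steady 10 N or so, on until its nose is out through the sprung flap and every piece has dropped into the hooded tray. Then put the shoe back upright on its mat and shut the stop fully again, leaving the other things on the bench alone.

Things in the scene. Friction and masses are not known exactly. Their poses are not given: they have to be found in the camera images.
- chute: fixed sorting chute. Origin at table height under the middle of its open rear end; x runs along the channel towards the flap (the sweep direction), y across, z up. Channel 495 mm long (x 0 to 0.495), 70 mm wide between slick white side walls 4 mm thick that rise only 10 mm above its floor. At x = 0.49 a gate: posts outside the walls and a crossbar 48 to 58 mm above the floor
- bed: the steel channel floor block of the chute; same origin and axes as chute, its top face (the channel floor) at z = 0.09; it ends at x = 0.495, where pieces drop off into the tray
- tray (a point): centre of the tray beyond the flap, 5 mm above the table; pieces drop off the channel end onto a slippery plastic slide and on into the tray. A closed clear-plastic hood covers the tray (chute x 0.503 to 0.723, 114 mm wide, top 152 mm above the table), so it is reached only through the flap
- flap (a joint): grey flap across the channel, hinged along its top edge, 43 mm tall; 0 = hanging closed, grows as it swings outward to the tray (to 1.35 rad); it cannot swing inward and a weak spring (about 1 N at its lower edge) closes it
- stop (a joint): turn-stop, a 12 mm bar on an upright pivot beside the channel at chute x = 0.360, y = -0.070; 0 = shut (bar across the channel, 12 to 24 mm above the floor, blocking pieces), pi/2 = fully open (bar beside the channel, pointing to the flap). Opens clockwise seen from above, the peg moving towards the flap; light friction (about 1 N at the peg) keeps it where it is left
- stop_peg (a point): middle of the upright round grip peg on the turn-stop, 16 mm diameter; its free part above the bar is 38 mm tall and its top is 62 mm above the channel floor; this point is 42 mm above the channel floor and 70 mm from the pivot
- stop_pivot (a point): point on the turn-stop's pivot axis, level with stop_peg
- mat: thin fixed rubber mat, 130 x 100 x 4 mm, the shoe's resting place; origin under its centre
- shoe: loose hand shoe, 0.25 kg: a flat slippery grey plastic sole 90 x 60 mm, 14 mm thick, with an upright square wooden handle 26 x 26 mm that reaches 82 mm above the sole's underside. Origin on the underside below the handle; x points to the nose. The sole reaches 70 mm ahead of and 20 mm behind the handle's axis
- shoe_grip (a point): a point on the handle's axis, 58 mm above the sole's underside
- shoe_nose (a point): middle of the sole's front lower edge
- dash_c (a point): centre of the oblong sign piece, 56 (its x) x 36 (its y) x 30 mm high, steel sides with a red face. Any of the four sign pieces (0.07 to 0.14 kg) may be absent
- square_c (a point): centre of the square sign piece, 44 x 44 x 30 mm high, steel sides with a red face
- dot_c (a point): centre of the small round sign piece, 46 mm diameter x 30 mm high, steel sides with a red face
- bigdot_c (a point): centre of the large round sign piece, 54 mm diameter x 30 mm high, steel sides with a red face
- tape: roll of tape, 68 mm across, 22 mm high; bystander, leave alone
- marker: black marker pen, 120 mm long; bystander, leave alone
- driver: screwdriver; bystander, leave alone
- mug: white mug, 80 mm across; bystander, leave alone
- offcut: aluminium offcut plate, 90 x 50 x 12 mm; bystander, leave alone
- weight: dark steel weight, 50 mm across, 40 mm high; bystander, leave alone
- shoe_mid (a point): middle of the sole's underside, 25 mm ahead of the handle's axis

How it is judged:
On the way, in this order (a step that is already met when the one before it is completed fails the run):
1. every piece lies flat in the channel upstream of the shut stop (x of dash_c in the frame of chute between 0.02 and 0.35 m and y of dash_c in the frame of chute between -0.037 and 0.037 m and z of dash_c in the frame of chute between 0.098 and 0.113 m and x of square_c in the frame of chute between 0.02 and 0.35 m and y of square_c in the frame of chute between -0.037 and 0.037 m and z of square_c in the frame of chute between 0.098 and 0.113 m and x of dot_c in the frame of chute between 0.02 and 0.35 m and y of dot_c in the frame of chute between -0.037 and 0.037 m and z of dot_c in the frame of chute between 0.098 and 0.113 m and x of bigdot_c in the frame of chute between 0.02 and 0.35 m and y of bigdot_c in the frame of chute between -0.037 and 0.037 m and z of bigdot_c in the frame of chute between 0.098 and 0.113 m and value of joint stop below 0.25 rad), for 0.3 s.
2. the stop is fully open (value of joint stop above 1.4 rad), for 0.2 s.
3. the shoe, flat and in line, is pressed on the floor with 4 to 30 N in the rear part of the channel (nose 0.07 to 0.20 m from the rear end) for 0.8 s (x of shoe_nose in the frame of chute between 0.07 and 0.2 m and y of shoe_nose in the frame of chute between -0.03 and 0.03 m and angle between shoe's own z axis and vertical below 0.1 rad and angle between the x axis of shoe and the x axis of chute, either way round below 0.2 rad and contact force between shoe and bed between 4 and 30 N), for 0.8 s.
4. the same in the middle (nose 0.20 to 0.31 m) (x of shoe_nose in the frame of chute between 0.2 and 0.31 m and y of shoe_nose in the frame of chute between -0.03 and 0.03 m and angle between shoe's own z axis and vertical below 0.1 rad and angle between the x axis of shoe and the x axis of chute, either way round below 0.2 rad and contact force between shoe and bed between 4 and 30 N), for 0.8 s.
5. the same farther on (nose 0.31 to 0.42 m) (x of shoe_nose in the frame of chute between 0.31 and 0.42 m and y of shoe_nose in the frame of chute between -0.03 and 0.03 m and angle between shoe's own z axis and vertical below 0.1 rad and angle between the x axis of shoe and the x axis of chute, either way round below 0.2 rad and contact force between shoe and bed between 4 and 30 N), for 0.8 s.
6. the same with the nose out through the flap (beyond 0.493 m) (x of shoe_nose in the frame of chute between 0.493 and 0.545 m and y of shoe_nose in the frame of chute between -0.03 and 0.03 m and angle between shoe's own z axis and vertical below 0.1 rad and angle between the x axis of shoe and the x axis of chute, either way round below 0.2 rad and contact force between shoe and bed between 4 and 30 N), for 0.2 s.
At the end, for the whole second after the job is handed in: every present piece is in the hooded tray, below channel-floor level; the flap hangs closed (within 0.1 rad); the stop is shut (within 0.15 rad); the shoe stands upright on the mat, the middle of its sole within 40 mm of the mat's centre (x of dash_c in the frame of chute between 0.495 and 0.735 m and z of each of dash_c, square_c, dot_c, bigdot_c in the frame of chute below 0.09 m and x of square_c in the frame of chute between 0.495 and 0.735 m and x of dot_c in the frame of chute between 0.495 and 0.735 m and x of bigdot_c in the frame of chute between 0.495 and 0.735 m and value of joint stop below 0.15 rad and value of joint flap below 0.1 rad and angle between shoe's own z axis and vertical below 0.1 rad and horizontal distance between shoe_mid and mat below 0.04 m and height (world z) of shoe below 0.012 m); the robot touches nothing.
It fails at once if a bystander is moved more than 40 mm (distance of any of tape, marker, driver, offcut, weight, mug from where it was at the start of the episode above 0.04 m).
Of dash, square, dot, bigdot only 2 to 4 are there at a start; the rules pass over those that are not, and their reading is None.
At some moment in a run one of dash, square, dot, bigdot may be knocked a few centimetres aside while the robot is not near it.
Once in a run the grip may slacken for a moment while it holds something.
It also fails if it takes over 210 s, if anything falls off the work surface, if the arm or the gripper's body presses on something with over 40 N, if the wrist force passes 120 N, or if a joint passes its speed limit or range.

## Working session

There is one attempt and no reset: what is moved stays moved. The work goes in short steps, Python scripts to look and compute and a tool call to move; the robot and the scene stay as the last step left them, time stands still between calls to the robot, and variables do not carry over. Pictures are saved under pics/ and viewed, at most 14 in all, crops included, and the job is handed in when it is done.

Besides the shell and the picture viewer there is one more tool, called after "Request:" in YAML: its name, and indented under it one key for each argument. move_arm: Moves the arm, as the interface text tells. Its arguments: {"type":"object","properties":{"deltas":{"type":"array","items":{"type":"number"}},"squeeze":{"type":"number"}},"required":["deltas"]}

```bash
mkdir -p pics
cat > h.py <<'E'
from plant import robot
import numpy as np, cv2
from scipy.spatial.transform import Rotation as Ro
def cam(n):
    s=robot.read_state(); p,d=robot.read_camera(n); m=robot.camera_model(n)
    if n=="wrist":
        T=np.eye(4); T[:3,:3]=Ro.from_rotvec(s["orientation"]).as_matrix(); T[:3,3]=s["tool_pos"]
        W=T@m["tool_from_camera"]
    else:
        W=np.eye(4); W[:3,:3]=m["R"].T; W[:3,3]=-m["R"].T@m["t"]
    return p,d,m["K"],W
def pt(uv,d,K,W,z=None):
    u,v=uv; r=np.linalg.inv(K)@[u,v,1]
    if z is None:
        a=d[max(0,int(v)-2):int(v)+3,max(0,int(u)-2):int(u)+3]; a=a[a>0]
        if a.size==0: return np.full(3,np.nan)
        k=np.median(a)
    else:
        k=(z-W[2,3])/(W[:3,:3]@r)[2]
    return W[:3,:3]@(r*k)+W[:3,3]
def cloud(d,K,W):
    v,u=np.mgrid[:d.shape[0],:d.shape[1]]
    P=np.stack([(u-K[0,2])/K[0,0]*d,(v-K[1,2])/K[1,1]*d,d],-1)
    return P@W[:3,:3].T+W[:3,3]
def save(n,p): cv2.imwrite("pics/"+n+".png",p[:,:,::-1])
def st():
    s=robot.read_state(); print({k:np.round(s[k],4).tolist() for k in("t","q","tool_pos","orientation","force","opening","gripper_force")})
E
python3 - <<'E'
from h import *
st()
for n in("scene","side"):
    p,d,K,W=cam(n); save(n+"0",p); print(n,W[:3,3].round(3))
    for l in "chute tray flap stop stop_peg stop_pivot mat shoe shoe_grip shoe_nose dash_c square_c dot_c bigdot_c tape marker driver mug offcut weight".split():
        print(l,[(round(r["confidence"],2),np.round(r["uv"]).tolist(),pt(r["uv"],d,K,W).round(3).tolist()) for r in robot.recognise(n,l)[:2]])
E
```

```text
{'t': 0.0, 'q': [-0.0854, 0.1312, 1.4892, -0.0, 1.523, -0.0854], 'tool_pos': [0.5995, 0.0, 0.2286], 'orientation': [-2.2205, -2.2205, 0.0019], 'force': [0.028, -0.4885, 0.6567], 'opening': 0.0931, 'gripper_force': 0.0}
scene [1.19  0.659 0.915]
chute [(0.67, [232.0, 192.0], [0.662, -0.101, 0.088])]
tray [(0.86, [231.0, 197.0], [0.679, -0.082, 0.091])]
flap [(0.68, [199.0, 159.0], [0.657, -0.261, 0.117]), (0.61, [366.0, 231.0], [0.436, 0.23, -0.001])]
stop [(0.49, [230.0, 174.0], [0.616, -0.162, 0.094])]
stop_peg [(0.8, [231.0, 175.0], [0.633, -0.136, 0.114]), (0.6, [227.0, 198.0], [0.693, -0.083, 0.095])]
stop_pivot [(0.8, [231.0, 175.0], [0.62, -0.153, 0.098])]
mat [(0.81, [389.0, 270.0], [0.509, 0.364, 0.006]), (0.72, [402.0, 255.0], [0.451, 0.364, 0.021])]
shoe [(0.58, [398.0, 257.0], [0.465, 0.361, 0.019])]
shoe_grip [(0.62, [401.0, 258.0], [0.463, 0.368, 0.018])]
shoe_nose [(0.8, [402.0, 256.0], [0.454, 0.364, 0.018])]
dash_c [(0.2, [359.0, 306.0], [0.665, 0.382, 0.025]), (0.16, [463.0, 277.0], [0.458, 0.527, 0.086])]
square_c [(0.72, [233.0, 173.0], [0.614, -0.15, 0.101]), (0.6
[... 1420 characters left out ...]
p [(0.67, [233.0, 327.0], [0.445, 0.373, 0.033])]
shoe_nose [(0.65, [236.0, 326.0], [0.434, 0.375, 0.046]), (0.2, [317.0, 185.0], [0.586, -0.127, 0.115])]
dash_c [(0.19, [251.0, 217.0], [0.653, 0.088, 0.088])]
square_c [(0.36, [313.0, 182.0], [0.633, -0.168, 0.087])]
dot_c [(0.81, [319.0, 253.0], [0.458, 0.03, 0.026])]
bigdot_c [(0.61, [347.0, 228.0], [0.46, -0.106, 0.03])]
tape [(0.6, [280.0, 305.0], [0.43, 0.224, -0.002])]
marker [(0.42, [280.0, 298.0], [0.442, 0.211, 0.003])]
driver [(0.7, [169.0, 291.0], [0.658, 0.387, 0.024])]
mug [(0.94, [190.0, 370.0], [0.447, 0.508, 0.007])]
offcut [(0.63, [412.0, 192.0], [0.423, -0.42, 0.009])]
weight [(0.61, [254.0, 193.0], [0.782, -0.061, 0.038])]
```

View pics/scene0.png

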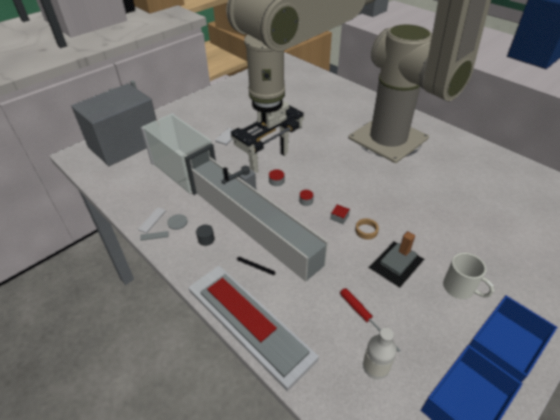

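View pics/side0.png

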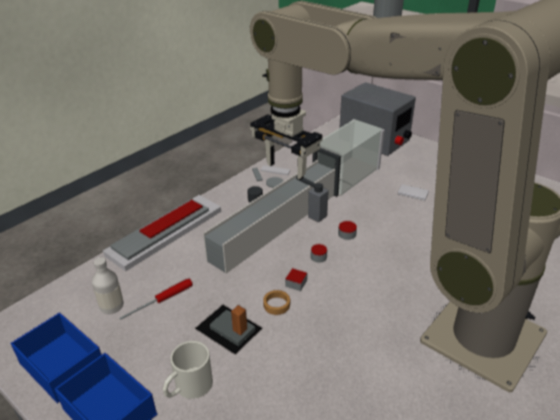

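Three pieces are visible: bigdot (scene px 276,176), dot (306,197) and square (340,213). There is no dash. The shoe is on its mat at (400,257), and the chute runs from (312,258) to the flap at (200,165). Next I'll fit the chute and pieces from depth.

Run:
```python
from h import *
np.set_printoptions(suppress=True,precision=4)
for n in("scene","side"):
    p,d,K,W=cam(n); P=cloud(d,K,W); ok=d>0
    z=P[...,2]
    m=ok&(z>.084)&(z<.106)&(P[...,0]>.5)&(P[...,0]<.8)&(P[...,1]>-.27)&(P[...,1]<.22)
    Q=P[m][:,:2].astype(np.float32); print(n,m.sum(),cv2.minAreaRect(Q), np.median(z[m]))
    c,_,ang=cv2.minAreaRect(Q)
    hs=cv2.cvtColor(p,cv2.COLOR_RGB2HSV)
    red=((hs[...,0]<8)|(hs[...,0]>172))&(hs[...,1]>150)&(hs[...,2]>60)&ok&(P[...,0]>.35)&(P[...,0]<.6)&(P[...,1]<.3)&(z>.015)&(z<.06)
    nn,L,S,C=cv2.connectedComponentsWithStats(red.astype(np.uint8))
    for i in range(1,nn):
        if S[i,4]>15: q=P[L==i]; print(" red",S[i,4],np.median(q,0),q.min(0),q.max(0), cv2.minAreaRect(q[:,:2].astype(np.float32))[2])
    # handle
    h=ok&(z>.055)&(z<.1)&(P[...,0]>.4)&(P[...,0]<.55)&(P[...,1]>.3)&(P[...,1]<.43)
    print(" handle",h.sum(),P[h].mean(0),P[h].max(0),P[h].min(0))
    h=ok&(z>.012)&(z<.03)&(P[...,0]>.38)&(P[...,0]<.58)&(P[...,1]>.28)&(P[...,1]<.46)
    print(" sole",h.sum(),cv2.minAreaRect(P[h][:,:2].astype(np.float32)))
    h=ok&(z>.12)&(z<.158)&(P[...,0]>.5)&(P[...,0]<.75)&(P[...,1]>-.2)&(P[...,1]<0)
    print(" peg",h.sum(),P[h].mean(0) if h.any() else 0)
```

```text
scene 3835 ((0.6310101747512817, -0.025917530059814453), (0.14323914051055908, 0.49204307794570923), 1.5765538215637207) 0.09141299337158593
 red 100 [ 0.4682 -0.1157  0.0311] [ 0.4457 -0.1381  0.026 ] [ 0.4923 -0.0948  0.0348] 76.28266906738281
 red 77 [0.469  0.0197 0.0308] [0.4505 0.0009 0.0267] [0.4899 0.0377 0.0348] 42.85397720336914
 red 111 [0.4495 0.1408 0.0303] [0.4256 0.1212 0.0258] [0.4697 0.1603 0.0356] 17.98769187927246
 handle 162 [0.4438 0.3611 0.077 ] [0.4537 0.3725 0.0903] [0.4247 0.3464 0.0562]
 sole 547 ((0.4634321928024292, 0.3602553606033325), (0.0958184003829956, 0.06046513840556145), 3.1430351734161377)
 peg 62 [ 0.6566 -0.1308  0.1401]
side 3138 ((0.6276968717575073, -0.02477484941482544), (0.14519889652729034, 0.48872479796409607), 1.3017559051513672) 0.08986773247571006
 red 31 [ 0.5908 -0.6219  0.0514] [ 0.5858 -0.6415  0.0395] [ 0.5999 -0.6095  0.0596] 85.8442153930664
 red 142 [ 0.464  -0.1152  0.0285] [ 0.4402 -0.1388  0.024 ] [ 0.4886 -0.0896  0.0334] 10.946853637695312
 red 122 [0.4649 0.0204 0.0291] [ 0.4445 -0.0017  0.0249] [0.4869 0.0413 0.034 ] 37.61943054199219
 red 177 [0.4459 0.1429 0.0293] [0.4208 0.1175 0.0244] [0.4701 0.1654 0.0348] 15.717967987060547
 handle 227 [0.4323 0.3654 0.0758] [0.4494 0.3763 0.0886] [0.4212 0.3482 0.055 ]
 sole 600 ((0.46102699637413025, 0.3635823726654053), (0.09385841339826584, 0.06369108706712723), 3.99682354927063)
 peg 0 0
```

Request:
move_arm:
  deltas: [0,-0.035,-0.06,0,0,0,1,0,-0.05,-0.11,0,0,0,1,0,-0.05,-0.15,0,0,0,1,0,-0.05,-0.15,0,0,0,1,0,-0.05,-0.15,0,0,0,1]

```text
t: 2.82
tool_pos: [0.5499, 0.0, 0.3789]
orientation: [-2.221, -2.221, 0.001]
force: [-0.0, 0.4, -0.5]
opening: 0.0928
gripper_force: 0.0
```

```bash
cat > look.py <<'E'
from h import *
import sys
np.set_printoptions(suppress=True,precision=4)
p,d,K,W=cam("wrist"); P=cloud(d,K,W); z=P[...,2]; ok=d>0
save(sys.argv[1],p); st(); print("cam",W[:3,3])
hs=cv2.cvtColor(p,cv2.COLOR_RGB2HSV)
red=((hs[...,0]<8)|(hs[...,0]>172))&(hs[...,1]>150)&(hs[...,2]>60)&ok
nn,L,S,C=cv2.connectedComponentsWithStats(red.astype(np.uint8))
for i in range(1,nn):
    if S[i,4]>150:
        q=P[L==i]; zz=np.median(q[:,2]); c=np.argwhere(L==i)[:,::-1]
        X=np.array([pt(u,d,K,W,zz) for u in c.astype(float)])[:,:2].astype(np.float32)
        print("red",C[i].round(),zz,cv2.minAreaRect(X))
m=(z>.087)&(z<.094)&ok
print("floor",m.sum(),cv2.minAreaRect(P[m][:,:2].astype(np.float32)) if m.any() else 0, P[m].min(0),P[m].max(0))
E
python3 look.py w1
```

```text
{'t': 2.875, 'q': [-0.0932, -0.0156, 1.3724, -0.0, 1.787, -0.0932], 'tool_pos': [0.5497, 0.0, 0.378], 'orientation': [-2.2203, -2.2201, 0.0023], 'force': [-0.0642, 0.2705, -0.1164], 'opening': 0.0931, 'gripper_force': 0.0}
cam [0.5498 0.0791 0.5353]
red [503.  54.] 0.04152797537201333 ((0.8779786825180054, 0.16682007908821106), (0.1490408331155777, 0.05266297236084938), 89.94243621826172)
red [217.  77.] 0.031288896799621546 ((0.4482569098472595, 0.1414147913455963), (0.0418706089258194, 0.0422205813229084), 15.457573890686035)
red [232. 156.] 0.03138044999674261 ((0.467124879360199, 0.02066194824874401), (0.04110918939113617, 0.041875336319208145), 89.97994232177734)
red [235. 232.] 0.0314949846997028 ((0.46555566787719727, -0.1145973652601242), (0.0494065135717392, 0.05007464438676834), 89.97773742675781)
floor 13872 ((0.6293171644210815, -0.05854111909866333), (0.13783390820026398, 0.5679231286048889), 1.7008581161499023) [ 0.5618 -0.3436  0.087 ] [0.706 0.226 0.094]
```

View pics/w1.png

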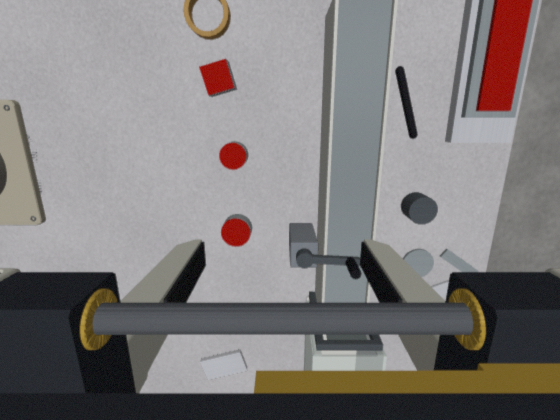

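The wrist view shows the square (217,77), dot (232,156), bigdot (235,232), peg (352,267) and pivot (304,257). The channel spans columns 330–385.

Run:
```python
from h import *
np.set_printoptions(suppress=True,precision=4)
p,d,K,W=cam("wrist"); P=cloud(d,K,W); z=P[...,2]; ok=d>0
R=[]
for r in range(5,240,8):
    q=P[r][(ok[r])&(z[r]>.084)&(z[r]<.108)&(P[r,:,0]>.56)&(P[r,:,0]<.72)]
    R.append((q[:,1].mean(),q[:,0].min(),q[:,0].max(),np.median(q[:,2])))
R=np.array(R); print(R[::5])
k=np.polyfit(R[:,0],(R[:,1]+R[:,2])/2,1); print("center x = %.4f*y+%.4f"%tuple(k), np.degrees(np.arctan(k[0])))
print("peg",pt((352,262),d,K,W,.152),pt((356,275),d,K,W,.114),"pivot",pt((304,257),d,K,W,.12),pt((304,257),d,K,W), )
for c in (340,350,360,370):
    col=P[:,c]; g=ok[:,c]&(abs(col[:,2]-.09)<.006); print(c,col[g][:,1].max(),col[g][:,1].min())
for l in("flap","stop_pivot","stop_peg"): print(l,[(r["uv"],pt(r["uv"],d,K,W)) for r in robot.recognise("wrist",l)[:1]])
# scene camera rear end
for n in("scene","side"):
    p,d,K,W=cam(n); P=cloud(d,K,W); m=(d>0)&(abs(P[...,2]-.09)<.006)&(P[...,0]>.6)&(P[...,0]<.66); q=P[m&(P[...,1]<.3)]; print(n,np.percentile(q[:,1],[99.5,100]))
```

```text
[[ 0.2188  0.6158  0.6924  0.0913]
 [ 0.1727  0.6154  0.6929  0.0917]
 [ 0.1235  0.6152  0.6934  0.0915]
 [ 0.0708  0.6152  0.692   0.0914]
 [ 0.0143  0.615   0.6924  0.0919]
 [-0.0465  0.6146  0.6914  0.0919]]
center x = 0.0035*y+0.6535 0.1993689796421377
peg [ 0.646  -0.1122  0.152 ] [ 0.6632 -0.1534  0.114 ] pivot [ 0.5815 -0.12    0.12  ] [ 0.5817 -0.1211  0.1176]
340 0.22494656801035048 -0.21649544055426206
350 0.22445333111479848 -0.21612593530293495
360 0.22475526750695876 -0.21692932735874854
370 0.22442482297128527 -0.3249511344557054
flap [([349.7, 335.8], array([ 0.6574, -0.2564,  0.1249]))]
stop_pivot [([331.5, 260.6], array([ 0.6238, -0.1281,  0.1155]))]
stop_peg [([330.3, 259.8], array([ 0.622 , -0.1269,  0.1153]))]
scene [0.2293 0.23  ]
side [0.2324 0.2344]
```

Request:
move_arm:
  deltas: [-0.115,-0.084,0.26,0,0,0,1,-0.115,-0.084,0.26,0,0,0,1,-0.115,-0.084,0.26,0,0,0,1,-0.115,-0.084,0.26,0,0,0,1,-0.115,-0.084,0.26,0,0,0,1,-0.115,-0.084,0.26,0,0,0,1,-0.115,-0.084,0.31,0,0,0,1,-0.115,-0.084,0.34,0,0,0,1,-0.115,-0.084,0.3545,0,0,0,1,-0.115,-0.084,0.3545,0,0,0,0,-0.115,-0.084,0.3545,0,0,0,0,-0.115,-0.084,0.3545,0,0,0,0]
  squeeze: 25

```text
t: 4.68
tool_pos: [0.4673, -0.1154, 0.0268]
orientation: [2.22, 2.22, 0.002]
force: [-0.3, -0.3, 0.2]
opening: 0.0674
gripper_force: 0.0
```

Request:
move_arm:
  deltas: [0,0,0,0,0,0,0,0,0,0,0,0,0,0,0,0,0,0,0,0,0,0,0,0,0,0,0,0]

```text
t: 5.18
tool_pos: [0.4664, -0.1151, 0.0258]
orientation: [2.221, 2.221, 0.001]
force: [-1.4, 0.5, 6.1]
opening: 0.0535
gripper_force: 25.0
```

Request:
move_arm:
  deltas: [0,0,-0.06,0,0,0,0,0,0,-0.12,0,0,0,0,0,0,-0.17,0,0,0,0,0.012,0.047,-0.17,0,0,0,0,0.024,0.094,-0.17,0,0,0,0,0.036,0.14,-0.17,0,0,0,0,0.049,0.187,-0.17,0,0,0,0,0.049,0.187,-0.17,0,0,0,0,0.049,0.187,-0.13,0,0,0,0,0.049,0.187,-0.11,0,0,0,0,0.049,0.187,-0.11,0,0,0,0]

```text
t: 6.55
tool_pos: [0.6508, -0.0659, 0.1328]
orientation: [-2.219, -2.218, 0.004]
force: [0.1, -0.7, -0.4]
opening: 0.0534
gripper_force: 25.0
```

```bash
python3 look.py w2
```

```text
{'t': 6.6, 'q': [-0.1792, 0.3376, 1.4233, -0.0001, 1.3823, -0.1789], 'tool_pos': [0.6521, -0.0661, 0.1348], 'orientation': [-2.2209, -2.2201, 0.0016], 'force': [0.2271, -0.086, -0.4491], 'opening': 0.0541, 'gripper_force': 2.4999}
cam [0.6514 0.0131 0.2892]
red [ 59. 109.] 0.031165921144395425 ((0.46773746609687805, 0.02021683007478714), (0.042796578258275986, 0.04621399939060211), 89.93771362304688)
red [282. 264.] 0.13827837031272494 ((0.6505088806152344, -0.06303031742572784), (0.053255606442689896, 0.048939336091279984), 0.11355815827846527)
floor 27267 ((0.6534926295280457, -0.05211584270000458), (0.2617915868759155, 0.0706700012087822), 89.79370880126953) [ 0.6178 -0.1831  0.0886] [0.6892 0.0787 0.094 ]
```

View pics/w2.png

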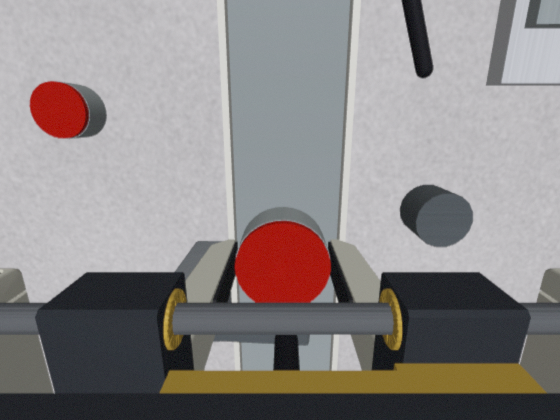

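Request:
move_arm:
  deltas: [0,0.001,0,0,0,0,0,0,0.001,0,0,0,0,0,0,0.001,0.006,0,0,0,0,0,0.001,0.012,0,0,0,0,0,0.001,0.015,0,0,0,0,0,0.001,0.015,0,0,0,0]

```text
t: 7.35
tool_pos: [0.6536, -0.0659, 0.1194]
orientation: [-2.221, -2.221, 0.001]
force: [0.2, -0.5, -0.8]
opening: 0.0535
gripper_force: 25.0
```

Request:
move_arm:
  deltas: [0,0,0.002,0,0,0,0,0,0,0.0035,0,0,0,0,0,0,0.0035,0,0,0,0]

```text
t: 7.72
tool_pos: [0.6539, -0.066, 0.1165]
orientation: [-2.221, -2.221, 0.0]
force: [0.4, -0.3, -1.1]
opening: 0.0537
gripper_force: 25.0
```

Request:
move_arm:
  deltas: [0,0,0.001,0,0,0,0,0,0,0.001,0,0,0,0.8,0,0,0.001,0,0,0,0.8,0,0,-0.02,0,0,0,0.8,0,0,-0.07,0,0,0,0.9,0.022,-0.047,-0.07,0,0,0,1,0.044,-0.094,-0.07,0,0,0,1,0.065,-0.14,-0.07,0,0,0,1,0.086,-0.186,-0.06,0,0,0,1,0.086,-0.186,-0.02,0,0,0,1,0.086,-0.186,-0.02,0,0,0,1]

```text
t: 9.1
tool_pos: [0.4662, 0.0203, 0.1358]
orientation: [-2.219, -2.22, 0.003]
force: [-0.4, -0.7, 0.4]
opening: 0.0933
gripper_force: 0.0
```

```bash
python3 look.py w3
python3 - <<'E'
from h import *
p,d,K,W=cam("scene"); P=cloud(d,K,W); hs=cv2.cvtColor(p,cv2.COLOR_RGB2HSV)
m=((hs[...,0]<8)|(hs[...,0]>172))&(hs[...,1]>150)&(d>0)&(P[...,2]>.1)&(P[...,0]>.58)&(P[...,0]<.72)&(P[...,1]<.25)
print(m.sum(),np.median(P[m],0))
E
```

```text
{'t': 9.15, 'q': [-0.0667, -0.1687, 1.9543, -0.0, 1.3568, -0.0669], 'tool_pos': [0.4677, 0.0201, 0.1374], 'orientation': [-2.2209, -2.2212, 0.0008], 'force': [-0.005, 0.1104, 0.6424], 'opening': 0.093, 'gripper_force': 0.0}
cam [0.4664 0.0994 0.2921]
red [259.  62.] 0.031297099440069004 ((0.447364866733551, 0.14162343740463257), (0.04195843264460564, 0.0424838662147522), 15.48783016204834)
red [283. 209.] 0.03139965380880891 ((0.46634718775749207, 0.020940329879522324), (0.043333712965250015, 0.04328324273228645), 0.03873586654663086)
floor 9785 ((0.6375312805175781, 0.07927963137626648), (0.05587257444858551, 0.1766025573015213), 2.771812915802002) [ 0.613  -0.0102  0.087 ] [0.6696 0.1666 0.094 ]
150 [ 0.65542579 -0.06739211  0.12085249]
```

Request:
move_arm:
  deltas: [0,-0.001,0.05,0,0,0,1,0,-0.001,0.09,0,0,0,1,0,-0.001,0.112,0,0,0,1,0,-0.001,0.112,0,0,0,1,0,-0.001,0.112,0,0,0,0,0,-0.001,0.112,0,0,0,0,0,-0.001,0.112,0,0,0,0,0,-0.001,0.112,0,0,0,0,0,-0.001,0.112,0,0,0,0,0,-0.001,0.112,0,0,0,0,0,-0.001,0.112,0,0,0,0]

```text
t: 10.58
tool_pos: [0.467, 0.02, 0.0247]
orientation: [-2.221, -2.221, 0.0]
force: [-1.0, -0.7, 2.7]
opening: 0.0453
gripper_force: 25.0
```

Request:
move_arm:
  deltas: [0,0,-0.06,0,0,0,0,0,0,-0.12,0,0,0,0,0,0.02,-0.14,0,0,0,0,-0.01,0.07,-0.14,0,0,0,0,-0.015,0.12,-0.14,0,0,0,0,-0.021,0.165,-0.14,0,0,0,0,-0.021,0.187,-0.14,0,0,0,0,-0.021,0.187,-0.12,0,0,0,0,-0.021,0.187,-0.1,0,0,0,0,-0.021,0.187,-0.0935,0,0,0,0,-0.021,0.187,-0.0915,0,0,0,0,-0.021,0.187,-0.0915,0,0,0,0]

```text
t: 12.08
tool_pos: [0.6537, -0.0009, 0.1163]
orientation: [2.221, 2.221, 0.0]
force: [0.4, 0.7, -0.0]
opening: 0.0455
gripper_force: 25.0
```

Request:
move_arm:
  deltas: [0,0,0.0005,0,0,0,0.8,0,0,0.0005,0,0,0,0.8,0,0,-0.02,0,0,0,0.8,0.01,-0.01,-0.065,0,0,0,0.9,0.04,-0.06,-0.065,0,0,-0.1,1,0.07,-0.105,-0.065,0,0,-0.2,1,0.1,-0.15,-0.06,0,0,-0.27,1,0.1425,-0.206,-0.02,0,0,-0.27,1,0.1425,-0.206,0.0,0,0,-0.27,1,0.1425,-0.206,0.05,0,0,-0.27,1,0.1425,-0.206,0.0915,0,0,-0.27,1,0.1425,-0.206,0.0915,0,0,-0.27,1]

```text
t: 13.58
tool_pos: [0.4457, 0.1411, 0.023]
orientation: [-1.9, -2.498, 0.006]
force: [0.3, -0.5, -0.3]
opening: 0.0929
gripper_force: 0.0
```

Request:
move_arm:
  deltas: [0,0,0,0,0,0,1,0,0,0,0,0,0,0,0,0,0,0,0,0,0,0,0,0,0,0,0,0,0,0,0,0,0,0,0,0,0,0,0,0,0,0,0,0,0,0,0,0,0,0,0,0,0,0,0,0]

```text
t: 14.58
tool_pos: [0.4479, 0.1415, 0.0246]
orientation: [-1.902, -2.5, 0.0]
force: [0.1, 0.2, 1.3]
opening: 0.0435
gripper_force: 25.0
```

```bash
cat > chk.py <<'E'
from h import *
for n in ("scene","side"):
    p,d,K,W=cam(n); P=cloud(d,K,W); hs=cv2.cvtColor(p,cv2.COLOR_RGB2HSV)
    m=((hs[...,0]<8)|(hs[...,0]>172))&(hs[...,1]>130)&(d>0)&(P[...,0]>.38)&(P[...,0]<.72)&(P[...,1]<.3)&(P[...,1]>-.5)
    nn,L,S,C=cv2.connectedComponentsWithStats(m.astype(np.uint8))
    for i in range(1,nn):
        if S[i,4]>10: print(n,S[i,4],C[i].round(),np.median(P[L==i],0).round(4))
E
python3 chk.py
```

```text
scene 165 [240. 188.] [ 0.656  -0.0673  0.1209]
scene 129 [255. 199.] [ 0.6558 -0.0023  0.1206]
scene 28 [345. 212.] [0.4392 0.1521 0.0301]
side 100 [271. 194.] [0.654  0.0017 0.1188]
side 173 [294. 276.] [0.4503 0.146  0.0293]
```

Request:
move_arm:
  deltas: [0,0,-0.06,0,0,0,0,0,0,-0.12,0,0,0,0,0,0.02,-0.14,0,0,0.05,0,-0.04,0.06,-0.14,0,0,0.15,0,-0.07,0.1,-0.14,0,0,0.22,0,-0.1,0.14,-0.14,0,0,0.27,0,-0.1295,0.1775,-0.14,0,0,0.27,0,-0.1295,0.1775,-0.12,0,0,0.27,0,-0.1295,0.1775,-0.1,0,0,0.27,0,-0.1295,0.1775,-0.0935,0,0,0.27,0,-0.1295,0.1775,-0.0915,0,0,0.27,0,-0.1295,0.1775,-0.0915,0,0,0.27,0]

```text
t: 16.18
tool_pos: [0.6537, 0.0644, 0.117]
orientation: [2.22, 2.221, 0.001]
force: [-0.5, 0.1, -0.6]
opening: 0.0438
gripper_force: 25.0
```

Request:
move_arm:
  deltas: [0,0,0.0005,0,0,0,0.8,0,0,0.0005,0,0,0,0.8,0,0,-0.02,0,0,0,0.8,0,0,-0.07,0,0,0,1,-0.02,0,-0.12,0,0,0,1,-0.04,0,-0.18,0,0,0,1,-0.06,0,-0.18,0,0,0,1,-0.06,0,-0.18,0,0,0,1,-0.06,0,-0.18,0,0,0,1]

```text
t: 17.3
tool_pos: [0.6529, 0.0046, 0.2946]
orientation: [-2.22, -2.22, 0.002]
force: [-0.2, 1.0, -0.3]
opening: 0.093
gripper_force: 0.0
```

```bash
python3 look.py w4;python3 chk.py
```

```text
{'t': 17.35, 'q': [-0.0713, 0.2612, 1.2237, 0.0004, 1.6598, -0.0717], 'tool_pos': [0.6528, 0.0048, 0.2944], 'orientation': [-2.2192, -2.2201, 0.0027], 'force': [0.9787, 0.8032, -0.5186], 'opening': 0.0931, 'gripper_force': 0.0}
cam [0.6531 0.0836 0.451 ]
red [466.  55.] 0.041486488455094256 ((0.878279447555542, 0.15527477860450745), (0.12597306072711945, 0.052015554159879684), 89.95735931396484)
red [284. 136.] 0.12139737086484581 ((0.6539129018783569, 0.06540801376104355), (0.040546268224716187, 0.041735537350177765), 89.98932647705078)
red [284. 196.] 0.12146231412489869 ((0.6539818644523621, -0.00010128319263458252), (0.04311146214604378, 0.04340890049934387), 26.817947387695312)
red [284. 249.] 0.12142531545639695 ((0.6539953351020813, -0.06515707820653915), (0.051085058599710464, 0.052522849291563034), 10.499558448791504)
floor 14385 ((0.6298942565917969, -0.035796210169792175), (0.13886894285678864, 0.4774343967437744), 2.4136531352996826) [ 0.5633 -0.2714  0.0871] [0.7093 0.2027 0.094 ]
scene 164 [240. 188.] [ 0.6554 -0.0669  0.1208]
scene 131 [255. 199.] [ 0.6563 -0.0017  0.1209]
scene 165 [271. 211.] [0.6571 0.0638 0.1211]
side 139 [287. 185.] [ 0.6522 -0.0673  0.1185]
side 114 [272. 194.] [ 6.526e-01 -3.000e-04  1.188e-01]
side 147 [256. 205.] [0.6537 0.0644 0.1188]
```

View pics/w4.png

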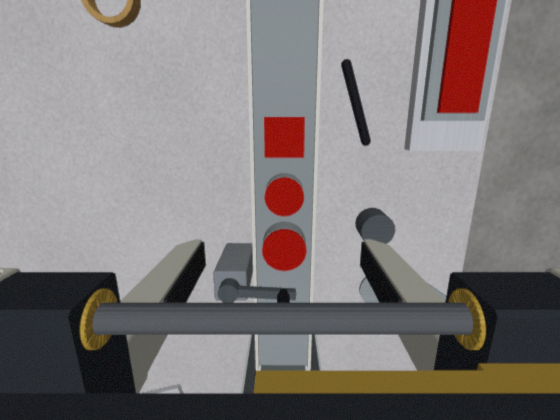

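All three pieces lie flat in the channel at rows 136, 196 and 249. The peg top is near px (284,297) and the pivot near (229,289). Next I'll localise the peg.

Run:
```python
from h import *
np.set_printoptions(suppress=True,precision=4)
p,d,K,W=cam("wrist"); P=cloud(d,K,W);z=P[...,2]
m=(d>0)&(z>.135)&(z<.165)&(P[...,0]>.55)&(P[...,0]<.72)&(P[...,1]>-.18)&(P[...,1]<-.09)
q=P[m]; print(m.sum(), np.median(q,0) if m.any() else 0,q.min(0),q.max(0), np.argwhere(m).mean(0))
print(pt((284,297),d,K,W,.152),pt((229,290),d,K,W),z[289,200:300:8])
p,d,K,W=cam("scene"); P=cloud(d,K,W);z=P[...,2]
m=(d>0)&(z>.13)&(z<.155)&(P[...,0]>.55)&(P[...,0]<.72)&(P[...,1]>-.18)&(P[...,1]<-.07)
print(m.sum(),np.median(P[m],0) if m.any() else 0)
```

```text
22 [ 0.6534 -0.1242  0.1371] [ 0.6474 -0.1261  0.1355] [ 0.6594 -0.123   0.1406] [301.3636 282.8182]
[ 0.6545 -0.109   0.152 ] [ 0.5859 -0.1215  0.1173] [ 0.0015 -0.0007  0.0993  0.1174  0.1167  0.1122  0.1129  0.1115  0.1112
  0.1094  0.1099  0.1082  0.0932]
48 [ 0.6573 -0.1299  0.1451]
```

Request:
move_arm:
  deltas: [-0.06,0,0.04,0,0,0,1,-0.11,0,0.06,0,0,0,1,-0.131,0,0.08,0,0,0,1,-0.131,0,0.08,0,0,0,1,-0.131,0,0.13,0,0,0,1,-0.131,0,0.162,0,0,0,1,-0.131,0,0.162,0,0,0,0,-0.131,0,0.162,0,0,0,0,-0.131,0,0.162,0,0,0,0,-0.131,0,0.162,0,0,0,0,-0.131,0,0.162,0,0,0,0,-0.131,0,0.162,0,0,0,0]
  squeeze: 10

```text
t: 19.05
tool_pos: [0.6536, -0.127, 0.1343]
orientation: [2.222, 2.221, 0.0]
force: [0.2, 0.7, 0.2]
opening: 0.038
gripper_force: 0.0
```

Request:
move_arm:
  deltas: [0,0,0,0,0,0,0,0,0,0,0,0,0,0,0,0,0,0,0,0,0]

```text
t: 19.42
tool_pos: [0.6531, -0.127, 0.134]
orientation: [-2.221, -2.221, 0.001]
force: [-3.7, -1.3, 1.6]
opening: 0.0156
gripper_force: 10.0
```

Request:
move_arm:
  deltas: [-0.011,-0.001,0,0,0,0,0,-0.021,-0.003,0,0,0,0,0,-0.032,-0.008,0,0,0,0,0,-0.041,-0.013,0,0,0,0,0,-0.049,-0.02,0,0,0,0,0,-0.056,-0.028,0,0,0,0,0,-0.062,-0.038,0,0,0,0,0,-0.066,-0.047,0,0,0,0,0,-0.069,-0.058,0,0,0,0,0,-0.07,-0.0685,0,0,0,0,0,-0.07,-0.07,0,0,0,0,0,-0.07,-0.07,0,0,0,0,0]

```text
t: 20.92
tool_pos: [0.5835, -0.1891, 0.1331]
orientation: [-2.21, -2.218, -0.011]
force: [-1.3, 30.7, 4.1]
opening: 0.0137
gripper_force: 14.8
```

Request:
move_arm:
  deltas: [0.004,0,0,0,0,0,0,0.007,0,0,0,0,0,0,0.007,0,0,0,0,0,0]

```text
t: 21.3
tool_pos: [0.5835, -0.1885, 0.1333]
orientation: [-2.219, -2.221, -0.002]
force: [0.5, 7.8, -2.8]
opening: 0.0141
gripper_force: 10.7
```

```bash
python3 look.py w5;python3 chk.py
```

```text
{'t': 21.35, 'q': [-0.3974, 0.2293, 1.5556, 0.0023, 1.3582, -0.3986], 'tool_pos': [0.5835, -0.1885, 0.1333], 'orientation': [-2.2191, -2.2206, -0.0023], 'force': [0.7155, 7.966, -2.8612], 'opening': 0.0138, 'gripper_force': 10.77}
cam [ 0.5833 -0.1098  0.2898]
red [422.  38.] 0.12132087900634371 ((0.6533821225166321, -0.07316455245018005), (0.05309251695871353, 0.03849587216973305), 0.034678809344768524)
floor 21604 ((0.6510429382324219, -0.1750630885362625), (0.2640618681907654, 0.11053284257650375), 89.83319091796875) [ 0.5954 -0.3069  0.087 ] [ 0.706  -0.0429  0.094 ]
scene 165 [240. 188.] [ 0.6557 -0.0677  0.1207]
scene 130 [255. 199.] [ 0.6569 -0.001   0.1212]
scene 162 [271. 211.] [0.6567 0.0636 0.1208]
side 138 [286. 185.] [ 0.6537 -0.0663  0.1189]
side 114 [272. 194.] [ 0.6527 -0.0012  0.1185]
side 147 [256. 205.] [0.6537 0.0651 0.1187]
```

View pics/w5.png

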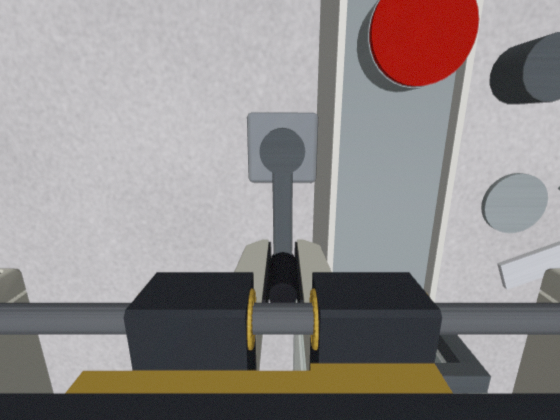

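The stop is open: pivot at px (283,148), peg at (283,270), with the bar pointing to the flap. I'll release and rise.

Request:
move_arm:
  deltas: [0,0,0,0,0,0,0.5,0,0,0,0,0,0,0.5,0,0,-0.02,0,0,0,0.5,0,0,-0.06,0,0,0,0.7,0,0,-0.1,0,0,0,1,0,0,-0.12,0,0,0,1,0,0,-0.12,0,0,0,1]

```text
t: 22.32
tool_pos: [0.5847, -0.1905, 0.2567]
orientation: [2.219, 2.218, 0.002]
force: [0.8, 0.1, 0.2]
opening: 0.0793
gripper_force: 0.0
```

```bash
cat > peg.py <<'E'
from h import *
np.set_printoptions(suppress=True,precision=4)
s=robot.read_state(); tp=s["tool_pos"]; print(tp)
p,d,K,W=cam("wrist"); P=cloud(d,K,W);z=P[...,2]
m=(d>0)&(z>.128)&(z<.158)&(P[...,0]>.55)&(P[...,0]<.7)&(P[...,1]>-.23)&(P[...,1]<-.09)
q=P[m]; print("peg",m.sum(),q.min(0),q.max(0),np.median(q,0)); t=q[q[:,2]>.147]; print("top",len(t),t.mean(0) if len(t) else 0)
b=(d>0)&(z>.105)&(z<.127)&(P[...,0]>.55)&(P[...,0]<.612)&(P[...,1]>-.23)&(P[...,1]<-.085)
print("bar",b.sum(),P[b].min(0),P[b].max(0))
for y in np.arange(-.18,-.09,.01):
    r=P[b&(abs(P[...,1]-y)<.003)]
    if len(r): print(y.round(3),r[:,0].min().round(4),r[:,0].max().round(4))
f=(d>0)&(z>.086)&(z<.094)&(abs(P[...,0]-.6535)<.03); print("floor y",P[f][:,1].min(),P[f][:,1].max())
save("peg",p)
E
python3 peg.py
```

```text
[ 0.5847 -0.1905  0.2567]
peg 330 [ 0.5756 -0.2051  0.1281] [ 0.5916 -0.1889  0.1552] [ 0.5838 -0.1941  0.1529]
top 241 [ 0.5835 -0.1963  0.153 ]
bar 1237 [ 0.5705 -0.1967  0.1051] [ 0.5954 -0.1145  0.1269]
-0.18 0.5777 0.5889
-0.17 0.5778 0.5889
-0.16 0.5779 0.5889
-0.15 0.578 0.5888
-0.14 0.5762 0.5906
-0.13 0.5705 0.5954
-0.12 0.5715 0.5953
floor y -0.2593706798941425 -0.005755464681099928
```

View pics/peg.png

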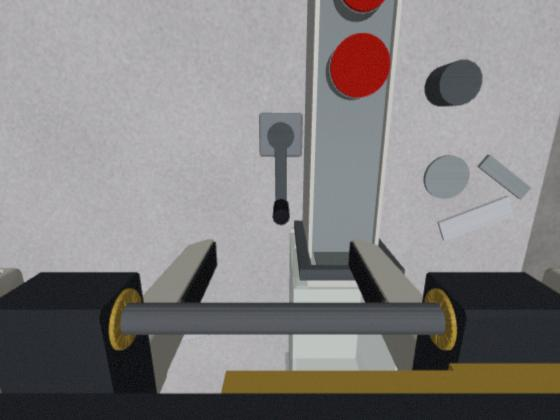

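The bar now points straight at the flap, with the peg at px (281,212) and pivot at (280,135). A gate post sits at about (300,250). I'll measure the gate and then get the shoe.

Run:
```python
from h import *
np.set_printoptions(suppress=True,precision=4)
p,d,K,W=cam("wrist"); P=cloud(d,K,W);z=P[...,2]
for r in range(215,280,6):
    print(r,[(c,P[r,c].round(3).tolist()) for c in (294,298,302,306,330,376,384)])
p,d,K,W=cam("side"); P=cloud(d,K,W);z=P[...,2]
h=(d>0)&(z>.012)&(z<.026)&(P[...,0]>.38)&(P[...,0]<.58)&(P[...,1]>.28)&(P[...,1]<.46)
print(cv2.minAreaRect(P[h][:,:2].astype(np.float32)))
```

```text
215 [(294, [0.601, -0.243, 0.0]), (298, [0.606, -0.243, 0.001]), (302, [0.612, -0.242, 0.002]), (306, [0.614, -0.228, 0.046]), (330, [0.637, -0.213, 0.092]), (376, [0.688, -0.214, 0.091]), (384, [0.729, -0.243, 0.002])]
221 [(294, [0.601, -0.251, 0.003]), (298, [0.606, -0.251, 0.002]), (302, [0.612, -0.251, 0.002]), (306, [0.614, -0.235, 0.048]), (330, [0.637, -0.221, 0.091]), (376, [0.688, -0.22, 0.092]), (384, [0.729, -0.252, 0.002])]
227 [(294, [0.601, -0.261, 0.002]), (298, [0.605, -0.252, 0.026]), (302, [0.611, -0.252, 0.025]), (306, [0.614, -0.242, 0.053]), (330, [0.637, -0.228, 0.091]), (376, [0.688, -0.227, 0.094]), (384, [0.73, -0.261, 0.002])]
233 [(294, [0.601, -0.267, 0.008]), (298, [0.604, -0.252, 0.049]), (302, [0.609, -0.252, 0.048]), (306, [0.614, -0.25, 0.053]), (330, [0.638, -0.235, 0.092]), (376, [0.688, -0.233, 0.096]), (384, [0.732, -0.27, 0.001])]
239 [(294, [0.6, -0.269, 0.027]), (298, [0.603, -0.252, 0.068]), (302, [0.608, -0.252, 0.068]), (306, [0.613, -0.252, 0.068]), (330, [0.638, -0.242, 0.091]), (376, [0.688, -0.239, 0.099]), (384, [0.732, -0.28, 0.001])]
[... 722 characters left out ...]
 0.1]), (302, [0.604, -0.251, 0.133]), (306, [0.608, -0.252, 0.132]), (330, [0.635, -0.259, 0.119]), (376, [0.63, -0.18, 0.275]), (384, [0.633, -0.179, 0.277])]
269 [(294, [0.597, -0.27, 0.111]), (298, [0.601, -0.269, 0.113]), (302, [0.603, -0.252, 0.145]), (306, [0.607, -0.252, 0.145]), (330, [0.63, -0.251, 0.146]), (376, [0.628, -0.179, 0.282]), (384, [0.631, -0.179, 0.283])]
275 [(294, [0.596, -0.27, 0.124]), (298, [0.6, -0.269, 0.126]), (302, [0.603, -0.256, 0.149]), (306, [0.606, -0.255, 0.15]), (330, [0.63, -0.256, 0.15]), (376, [0.627, -0.181, 0.285]), (384, [0.63, -0.18, 0.286])]
((0.4610360860824585, 0.3634225130081177), (0.09378683567047119, 0.06258094310760498), 3.826280355453491)
```

Request:
move_arm:
  deltas: [0.06,-0.02,0,0,0,-0.17,1,0.12,-0.04,0,0,0,-0.34,1,0.175,-0.05,0,0,0,-0.51,1,0.23,-0.06,0,0,0,-0.68,1,0.285,-0.075,0,0,0,-0.85,1,0.34,-0.09,0,0,0,-1.02,1,0.395,-0.105,0,0,0,-1.19,1,0.45,-0.12,0,0,0,-1.36,1,0.505,-0.135,0,0,0,-1.5,1,0.5535,-0.1465,0,0,0,-1.63,1,0.5535,-0.1465,0,0,0,-1.63,1,0.5535,-0.1465,0,0,0,-1.63,1]

```text
t: 23.98
tool_pos: [0.4366, 0.3629, 0.2524]
orientation: [0.092, -3.138, 0.003]
force: [0.2, 0.2, -0.5]
opening: 0.0929
gripper_force: 0.0
```

```bash
cat > shoe.py <<'E'
from h import *
np.set_printoptions(suppress=True,precision=4)
st()
R=Ro.from_rotvec(robot.read_state()["orientation"]).as_matrix(); print("tool y yaw",np.arctan2(R[1,1],R[0,1]))
p,d,K,W=cam("wrist"); P=cloud(d,K,W);z=P[...,2]; save("shoe",p)
m=(d>0)&(abs(P[...,0]-.45)<.12)&(abs(P[...,1]-.36)<.12)
for a,b in((.0025,.008),(.013,.024),(.078,.096)):
    k=(m&(z>a)&(z<b)).astype(np.uint8); k=cv2.morphologyEx(k,cv2.MORPH_OPEN,np.ones((3,3)))>0
    print(a,k.sum(),np.median(P[k],0),cv2.minAreaRect(P[k][:,:2].astype(np.float32)))
E
python3 shoe.py
```

```text
{'t': 23.975, 'q': [0.6035, 0.0375, 1.5451, -0.0005, 1.562, -1.026], 'tool_pos': [0.4366, 0.3629, 0.2524], 'orientation': [0.0921, -3.138, 0.0033], 'force': [0.1585, 0.1794, -0.4905], 'opening': 0.0929, 'gripper_force': 0.0}
tool y yaw 1.6294919894113715
0.0025 3468 [0.4796 0.3712 0.0054] ((0.47299426794052124, 0.3656668961048126), (0.12939892709255219, 0.100130595266819), 3.024789571762085)
0.013 2424 [0.4662 0.3599 0.0195] ((0.4579659700393677, 0.3195774555206299), (0.15793070197105408, 0.09609632194042206), 85.25655364990234)
0.078 563 [0.4353 0.3622 0.0871] ((0.43611854314804077, 0.3620910048484802), (0.025245163589715958, 0.025528404861688614), 3.5999996662139893)
```

View pics/shoe.png

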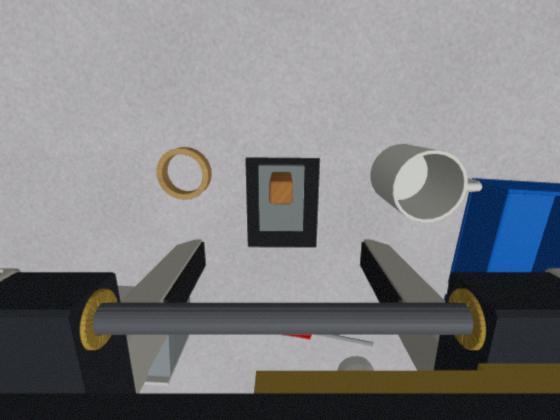

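Request:
move_arm:
  deltas: [0,0,0.06,0,0,0,1,0,0,0.12,0,0,0,1,0,0,0.17,0,0,0,1,0,0,0.1975,0,0,0,1,0,0,0.1975,0,0,0,0,0,0,0.1975,0,0,0,0,0,0,0.1975,0,0,0,0,0,0,0.1975,0,0,0,0,0,0,0.1975,0,0,0,0,0,0,0.1975,0,0,0,0,0,0,0.1975,0,0,0,0]
  squeeze: 50

```text
t: 25.4
tool_pos: [0.437, 0.3635, 0.0566]
orientation: [0.093, -3.14, 0.001]
force: [0.5, -2.1, 1.5]
opening: 0.0275
gripper_force: 0.6
```

Request:
move_arm:
  deltas: [0,0,0,0,0,0,0,0,0,0,0,0,0,0,0,0,0,0,0,0,0,0,0,-0.03,0,0,0,0,0,0,-0.08,0,0,0,0,0,0,-0.13,0,0,0,0,-0.03,-0.03,-0.14,0,0,0.18,0,-0.06,-0.06,-0.14,0,0,0.36,0,-0.09,-0.09,-0.14,0,0,0.54,0,-0.12,-0.12,-0.14,0,0,0.72,0,-0.15,-0.15,-0.14,0,0,0.9,0,-0.18,-0.16,-0.14,0,0,1.08,0]

```text
t: 26.9
tool_pos: [0.6271, 0.2125, 0.1958]
orientation: [-1.545, -2.735, 0.001]
force: [-0.9, 0.6, -2.3]
opening: 0.0257
gripper_force: 49.6
```

```bash
cat > to.py <<'E'
from h import *
import sys
x,y,z,yaw=map(float,sys.argv[1:5]); s=robot.read_state()
R=Ro.from_rotvec(s["orientation"]).as_matrix(); c,n=np.cos(yaw),np.sin(yaw)
G=np.array([[-n,c,0],[c,n,0],[0,0,-1]])
print("at",np.round(s["tool_pos"],4),"shift",(R.T@(np.array([x,y,z])-s["tool_pos"])).round(4),"turn",Ro.from_matrix(R.T@G).as_rotvec().round(4),"F",np.round(s["force"],1))
E
python3 to.py 0.654 0.204 0.17 -0.0035
```

```text
at [0.6271 0.2125 0.1958] shift [-0.0212  0.0186  0.0258] turn [-1.100e-03  2.000e-04  5.458e-01] F [-0.9  0.6 -2.3]
```

Request:
move_arm:
  deltas: [-0.01,0.008,0,0,0,0.18,0,-0.02,0.016,0,0,0,0.36,0,-0.022,0.0185,0.01,0,0,0.546,0,-0.022,0.0185,0.025,0,0,0.546,0,-0.022,0.0185,0.025,0,0,0.546,0,-0.022,0.0185,0.025,0,0,0.546,0]

```text
t: 27.65
tool_pos: [0.6532, 0.2056, 0.1714]
orientation: [-2.214, -2.229, 0.001]
force: [-0.4, -0.7, -2.8]
opening: 0.0255
gripper_force: 49.6
```

```bash
python3 to.py 0.654 0.204 0.143 -0.0035; python3 chk.py
python3 - <<'E'
from h import *
p,d,K,W=cam("wrist"); P=cloud(d,K,W);z=P[...,2]; save("pre",p)
np.set_printoptions(suppress=True,precision=4)
m=(d>0)&(z>.11)&(z<.14)&(abs(P[...,0]-.654)<.05)&(P[...,1]>.1); hs=cv2.cvtColor(p,cv2.COLOR_RGB2HSV)
m&=hs[...,1]<100
if m.sum()>20: print(m.sum(),cv2.minAreaRect(P[m][:,:2].astype(np.float32)),np.median(z[m]))
E
```

```text
at [0.6532 0.2056 0.1714] shift [-0.0016  0.0008  0.0284] turn [-0.0006  0.0001  0.0102] F [-0.4 -0.7 -2.8]
scene 165 [240. 188.] [ 0.6558 -0.0672  0.1208]
scene 260 [261. 202.] [0.6518 0.0187 0.1208]
side 138 [287. 185.] [ 0.6523 -0.0666  0.1185]
side 266 [268. 199.] [0.6464 0.0241 0.1186]
2453 ((0.6533384323120117, 0.19205844402313232), (0.07256526499986649, 0.06015166640281677), 88.69261169433594) 0.13489160242828838
```

View pics/pre.png

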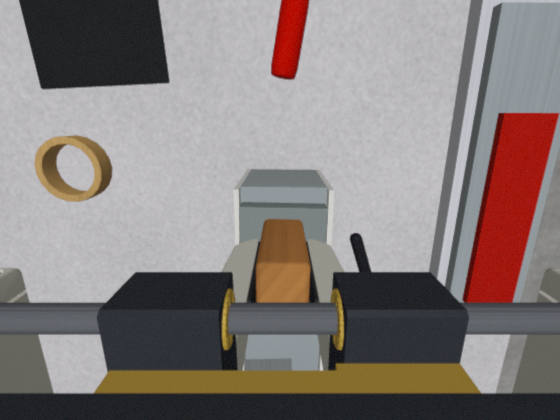

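The shoe is held with its nose toward the flap. The red blobs for square and dot have merged, so one of them was knocked; I'll take a scene crop.

Run:
```python
from h import *
np.set_printoptions(suppress=True,precision=4)
a,d,K,W=cam("scene"); b,db,Kb,Wb=cam("side")
cv2.imwrite("pics/knock.png",np.hstack([cv2.resize(a[150:270,180:340],None,fx=2.5,fy=2.5,interpolation=2),cv2.resize(b[150:270,210:370],None,fx=2.5,fy=2.5,interpolation=2)])[:,:,::-1])
```

```text
(no output)
```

View pics/knock.png

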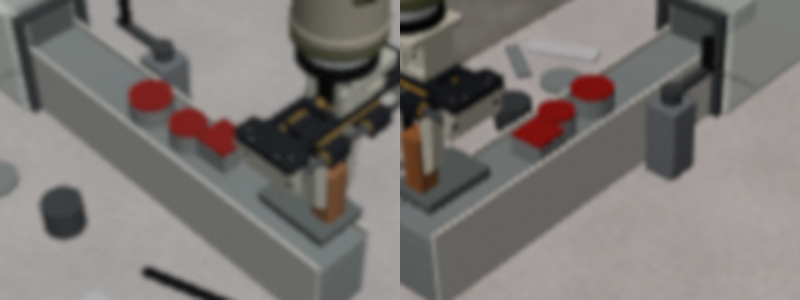

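The square has shifted forward and rotated against the dot. It is still flat in the channel, so I'll proceed.

Request:
move_arm:
  deltas: [-0.001,0.001,0.01,0,0,0.01,0,-0.001,0.001,0.02,0,0,0.01,0,-0.001,0.001,0.026,0,0,0.01,0,-0.001,0.001,0.028,0,0,0.01,0,-0.001,0.001,0.028,0,0,0.01,0]

```text
t: 28.52
tool_pos: [0.6545, 0.2044, 0.1435]
orientation: [-2.228, -2.215, 0.0]
force: [0.6, -0.5, -2.5]
opening: 0.0256
gripper_force: 49.6
```

Request:
move_arm:
  deltas: [0,0,0.001,0,0,0,0,0,0,0.002,0,0,0,0,0,0,0.003,0,0,0,0,0,0,0.003,0,0,0,0]

```text
t: 29.02
tool_pos: [0.6551, 0.2045, 0.1426]
orientation: [2.227, 2.214, 0.002]
force: [-3.9, -0.6, 7.8]
opening: 0.026
gripper_force: 49.7
```

Request:
move_arm:
  deltas: [0,-0.001,0,0,0,0,0,0,-0.001,0,0,0,0,0,0,-0.001,0,0,0,0,0,0,-0.001,0,0,0,0,0,0,-0.001,0,0,0,0,0,0,-0.001,0,0,0,0,0,0,-0.001,0,0,0,0,0,0,-0.001,0,0,0,0,0,-0.005,-0.001,0,0,0,0,0,-0.01,-0.001,0,0,0,0,0,-0.015,-0.001,0,0,0,0,0,-0.02,-0.001,0,0,0,0,0]

```text
t: 30.52
tool_pos: [0.6546, 0.1853, 0.1428]
orientation: [2.227, 2.214, 0.006]
force: [0.2, 2.5, 7.2]
opening: 0.0255
gripper_force: 49.7
```

Request:
move_arm:
  deltas: [-0.005,0,0,0,0,0,0,-0.01,0,0,0,0,0,0,-0.015,0,0,0,0,0,0,-0.02,0,0,0,0,0,0,-0.025,0,0,0,0,0,0,-0.03,0,0,0,0,0,0,-0.035,0,0,0,0,0,0,-0.04,0,0,0,0,0,0,-0.045,0,0,0,0,0,0,-0.05,0,0,0,0,0,0,-0.055,0,0,0,0,0,0,-0.06,0,0,0,0,0,0]

```text
t: 32.02
tool_pos: [0.6544, 0.1254, 0.1427]
orientation: [2.226, 2.214, 0.006]
force: [0.8, 4.1, 6.2]
opening: 0.0256
gripper_force: 49.6
```

Request:
move_arm:
  deltas: [-0.005,0,0,0,0,0,0,-0.01,0,0.0003,0,0,0,0,-0.015,0,0.0003,0,0,0,0,-0.02,0,0.0003,0,0,0,0,-0.025,0,0.0003,0,0,0,0,-0.03,0,0.0003,0,0,0,0,-0.035,0,0.0003,0,0,0,0,-0.04,0,0.0003,0,0,0,0,-0.045,0,0.0003,0,0,0,0,-0.05,0,0.0003,0,0,0,0,-0.055,0,0.0003,0,0,0,0,-0.06,0,0.0003,0,0,0,0]

```text
t: 33.52
tool_pos: [0.6543, 0.0656, 0.1428]
orientation: [2.226, 2.214, 0.007]
force: [1.6, 5.8, 7.6]
opening: 0.0261
gripper_force: 49.6
```

Request:
move_arm:
  deltas: [-0.005,0,0,0,0,0,0,-0.01,0,0.0003,0,0,0,0,-0.015,0,0.0003,0,0,0,0,-0.02,0,0.0003,0,0,0,0,-0.025,0,0.0003,0,0,0,0,-0.03,0,0.0003,0,0,0,0,-0.035,0,0.0003,0,0,0,0,-0.04,0,0.0003,0,0,0,0,-0.045,0,0.0003,0,0,0,0,-0.05,0,0.0003,0,0,0,0,-0.055,0,0.0003,0,0,0,0,-0.06,0,0.0003,0,0,0,0]

```text
t: 35.02
tool_pos: [0.6542, 0.0056, 0.1427]
orientation: [2.225, 2.214, 0.007]
force: [0.9, 4.7, 8.4]
opening: 0.0259
gripper_force: 49.6
```

Request:
move_arm:
  deltas: [-0.005,0,0,0,0,0,0,-0.01,0,0,0,0,0,0,-0.015,0,0,0,0,0,0,-0.02,0,0,0,0,0,0,-0.025,0,0,0,0,0,0,-0.03,0,0,0,0,0,0,-0.035,0,0,0,0,0,0,-0.04,0,0,0,0,0,0,-0.045,0,0,0,0,0,0,-0.05,0,0,0,0,0,0,-0.055,0,0,0,0,0,0,-0.06,0,0,0,0,0,0]

```text
t: 36.52
tool_pos: [0.6539, -0.0541, 0.1428]
orientation: [2.225, 2.214, 0.008]
force: [0.6, 7.6, 7.7]
opening: 0.0259
gripper_force: 49.6
```

Request:
move_arm:
  deltas: [-0.005,0,0,0,0,0,0,-0.01,0,0,0,0,0,0,-0.015,0,0,0,0,0,0,-0.02,0,0,0,0,0,0,-0.025,0,0,0,0,0,0,-0.03,0,0,0,0,0,0,-0.035,0,0,0,0,0,0,-0.04,0,0,0,0,0,0,-0.045,0,0,0,0,0,0,-0.05,0,0,0,0,0,0,-0.055,0,0,0,0,0,0,-0.06,0,0,0,0,0,0]

```text
t: 38.02
tool_pos: [0.6536, -0.1142, 0.1428]
orientation: [2.225, 2.214, 0.007]
force: [2.0, 8.2, 9.7]
opening: 0.0258
gripper_force: 49.6
```

Request:
move_arm:
  deltas: [-0.005,0,0,0,0,0,0,-0.01,0,0,0,0,0,0,-0.015,0,0,0,0,0,0,-0.02,0,0,0,0,0,0,-0.025,0,0,0,0,0,0,-0.03,0,0,0,0,0,0,-0.035,0,0,0,0,0,0,-0.04,0,0,0,0,0,0,-0.045,0,0,0,0,0,0,-0.05,0,0,0,0,0,0,-0.055,0,0,0,0,0,0,-0.06,0,0,0,0,0,0]

```text
t: 39.52
tool_pos: [0.653, -0.1745, 0.1427]
orientation: [2.225, 2.214, 0.006]
force: [0.7, 6.7, 10.0]
opening: 0.0261
gripper_force: 49.7
```

Request:
move_arm:
  deltas: [-0.005,0,0,0,0,0,0,-0.01,0,0,0,0,0,0,-0.015,0,0,0,0,0,0,-0.02,0,0,0,0,0,0,-0.025,0,0,0,0,0,0,-0.03,0,0,0,0,0,0,-0.035,0,0,0,0,0,0,-0.04,0,0,0,0,0,0,-0.04,0,0,0,0,0,0,-0.04,0,0,0,0,0,0]

```text
t: 40.78
tool_pos: [0.6526, -0.2156, 0.1427]
orientation: [2.225, 2.213, 0.003]
force: [0.4, 1.7, 9.1]
opening: 0.0257
gripper_force: 49.7
```

```bash
python3 - <<'E'
from h import *
st()
a,d,K,W=cam("scene"); b,db,Kb,Wb=cam("side")
cv2.imwrite("pics/end.png",np.hstack([cv2.resize(a[100:220,120:280],None,fx=2.5,fy=2.5,interpolation=2),cv2.resize(b[100:220,250:410],None,fx=2.5,fy=2.5,interpolation=2)])[:,:,::-1])
E
python3 chk.py
```

```text
{'t': 40.775, 'q': [-0.3941, 0.4095, 1.3187, 0.0007, 1.4095, -0.3885], 'tool_pos': [0.6526, -0.2156, 0.1427], 'orientation': [2.2254, 2.2127, 0.0035], 'force': [0.4101, 1.6816, 9.059], 'opening': 0.0257, 'gripper_force': 49.6571}
```

View pics/end.png

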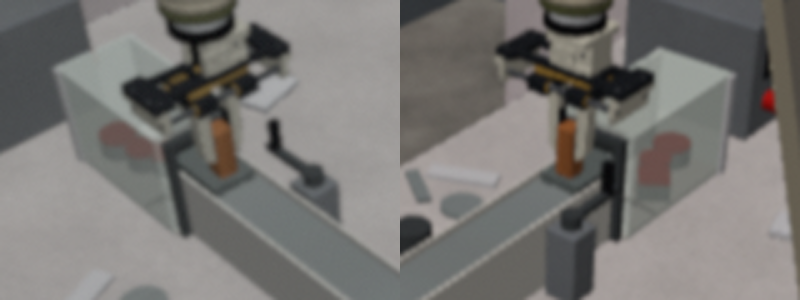

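The pieces are visible inside the hood and the nose is out through the flap. I'll retract the shoe and lift it.

Request:
move_arm:
  deltas: [0.01,0,-0.001,0,0,0,0,0.03,0,-0.003,0,0,0,0,0.06,0,-0.003,0,0,0,0,0.09,0,-0.003,0,0,0,0,0.12,0,-0.003,0,0,0,0,0.15,0,-0.003,0,0,0,0,0.17,0,-0.02,0,0,0,0,0.2,0,-0.05,0,0,0,0,0.24,0,-0.07,0,0,0,0,0.28,0,-0.07,0,0,0,0,0.28,0,-0.07,0,0,0,0]

```text
t: 42.35
tool_pos: [0.6524, 0.0681, 0.2112]
orientation: [-2.224, -2.219, -0.002]
force: [0.3, -0.4, -2.3]
opening: 0.0255
gripper_force: 49.6
```

```bash
python3 - <<'E'
from h import *
a,d,K,W=cam("scene"); b,db,Kb,Wb=cam("side")
cv2.imwrite("pics/end2.png",np.hstack([cv2.resize(a[100:220,120:280],None,fx=2.5,fy=2.5,interpolation=2),cv2.resize(b[100:220,250:410],None,fx=2.5,fy=2.5,interpolation=2)])[:,:,::-1])
E
python3 to.py 0.450 0.364 0.2 1.6295
```

```text
at [0.6523 0.065  0.2103] shift [ 0.298  -0.2037  0.0103] turn [-7.0000e-04 -1.0000e-04 -1.6342e+00] F [-0.   0.7 -1.6]
```

View pics/end2.png

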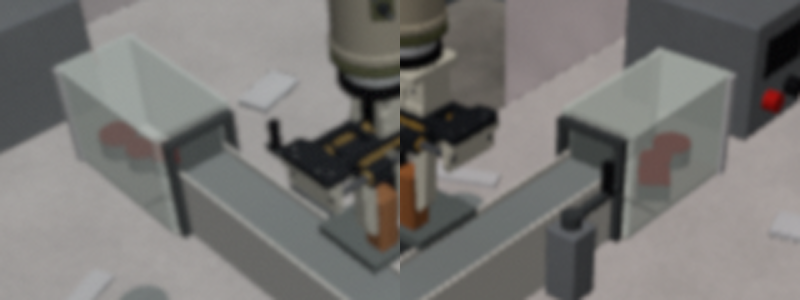

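Both views show the channel empty and the flap closed, with the pieces in the hooded tray. Next I'll return the shoe.

Request:
move_arm:
  deltas: [0.03,-0.02,0,0,0,-0.17,0,0.06,-0.04,0,0,0,-0.34,0,0.09,-0.06,0,0,0,-0.51,0,0.12,-0.08,0,0,0,-0.68,0,0.15,-0.1,0,0,0,-0.85,0,0.18,-0.12,0,0,0,-1.02,0,0.21,-0.14,0,0,0,-1.19,0,0.24,-0.16,0,0,0,-1.36,0,0.27,-0.185,0,0,0,-1.5,0,0.298,-0.204,0,0,0,-1.634,0,0.298,-0.204,0,0,0,-1.634,0,0.298,-0.204,0,0,0,-1.634,0]

```text
t: 43.95
tool_pos: [0.451, 0.3626, 0.21]
orientation: [0.087, -3.14, 0.001]
force: [0.2, 0.5, -2.0]
opening: 0.0256
gripper_force: 49.6
```

```bash
python3 to.py 0.450 0.364 0.0585 1.6295
```

```text
at [0.451  0.3626 0.21  ] shift [0.0009 0.0015 0.1515] turn [-0.0008 -0.     -0.0036] F [ 0.2  0.5 -2. ]
```

Request:
move_arm:
  deltas: [0,0.001,0.05,0,0,0,0,0,0.001,0.1,0,0,0,0,0,0.001,0.135,0,0,0,0,0,0.001,0.147,0,0,0,0,0,0.001,0.1515,0,0,0,0,0,0.001,0.1535,0,0,0,0,0,0.001,0.1535,0,0,0,0]

```text
t: 44.82
tool_pos: [0.4514, 0.3652, 0.0581]
orientation: [-0.09, 3.138, 0.002]
force: [0.1, 0.9, -1.9]
opening: 0.026
gripper_force: 49.6
```

Request:
move_arm:
  deltas: [0,0,0.001,0,0,0,0,0,0,0.002,0,0,0,0,0,0,0.002,0,0,0,0]

```text
t: 45.2
tool_pos: [0.4513, 0.3653, 0.0566]
orientation: [-0.09, 3.138, 0.002]
force: [-2.8, -2.4, 8.8]
opening: 0.0257
gripper_force: 49.7
```

Request:
move_arm:
  deltas: [0,0,-0.001,0,0,0,0,0,0,-0.001,0,0,0,0.5,0,0,-0.001,0,0,0,0.9,0,0,-0.001,0,0,0,0.9,0,0,-0.03,0,0,0,0.9,0,0,-0.08,0,0,0,0.9,0,0,-0.14,0,0,0,0.9,0,0,-0.2,0,0,0,0.9,0,0,-0.2,0,0,0,0.9]

```text
t: 46.32
tool_pos: [0.4531, 0.3664, 0.2617]
orientation: [-0.09, 3.131, 0.01]
force: [0.4, -0.2, -0.5]
opening: 0.0836
gripper_force: 0.0
```

```bash
python3 shoe.py; python3 to.py 0.5835 -0.192 0.2567 1.5708
```

```text
{'t': 46.325, 'q': [0.5921, 0.0611, 1.504, -0.0, 1.5652, -1.036], 'tool_pos': [0.4531, 0.3664, 0.2617], 'orientation': [-0.0897, 3.1307, 0.0095], 'force': [0.424, -0.1701, -0.4885], 'opening': 0.0836, 'gripper_force': 0.0}
tool y yaw 1.6280983447099482
0.0025 3519 [0.4546 0.3595 0.0054] ((0.47300833463668823, 0.36557579040527344), (0.13036972284317017, 0.10002446919679642), 2.7977449893951416)
0.013 2329 [0.4816 0.3641 0.0195] ((0.4677914083003998, 0.32075974345207214), (0.1692897081375122, 0.09904365986585617), 80.55166625976562)
0.078 524 [0.4497 0.3669 0.0871] ((0.4502130448818207, 0.36691728234291077), (0.025315910577774048, 0.02599916234612465), 2.4206385612487793)
at [0.4518 0.3656 0.2579] shift [-9.960e-02 -5.642e-01 -1.000e-04] turn [0.0033 0.0052 0.0572] F [-0.9  0.3 -1.1]
```

Request:
move_arm:
  deltas: [-0.01,-0.055,0,0,0,0.18,0.5,-0.02,-0.11,0,0,0,0.36,0.5,-0.03,-0.165,0,0,0,0.54,0.5,-0.04,-0.22,0,0,0,0.72,0.5,-0.05,-0.275,0,0,0,0.9,0.5,-0.06,-0.33,0,0,0,1.08,0.5,-0.07,-0.385,0,0,0,1.26,0.5,-0.08,-0.44,0,0,0,1.44,0.5,-0.09,-0.495,0,0,0,1.62,0.5,-0.1,-0.565,0,0,0,1.8,0.5,-0.1,-0.565,0,0,0,1.98,0.5,-0.1,-0.565,0,0,0,2.16,0.5]

```text
t: 47.88
tool_pos: [0.5814, -0.1949, 0.2513]
orientation: [-2.731, -1.546, 0.004]
force: [-1.0, -0.4, -0.3]
opening: 0.0464
gripper_force: 0.0
```

```bash
python3 to.py 0.5835 -0.1965 0.21 -1.5708
```

```text
at [ 0.5814 -0.1949  0.2513] shift [-0.0002  0.0028  0.0413] turn [-0.0037  0.0029  1.0306] F [-1.  -0.4 -0.3]
```

Request:
move_arm:
  deltas: [0,0.003,0,0,0,0.18,0.5,0,0.003,0,0,0,0.36,0.5,0,0.003,0,0,0,0.54,0.5,0,0.003,0,0,0,0.72,0.5,0,0.003,0,0,0,0.9,0.5,0,0.003,0,0,0,1.03,0.5,0,0.003,0,0,0,1.03,0.5,0,0.003,0,0,0,1.03,0.5]

```text
t: 48.88
tool_pos: [0.5847, -0.195, 0.2532]
orientation: [-3.141, -0.018, 0.003]
force: [0.4, -0.4, 0.0]
opening: 0.0464
gripper_force: 0.0
```

```bash
python3 peg.py | head -4; python3 to.py 0.5835 -0.1965 0.133 -1.5708
```

```text
[ 0.5847 -0.195   0.2532]
peg 330 [ 0.5762 -0.2051  0.1282] [ 0.5914 -0.1898  0.1551] [ 0.5861 -0.1972  0.1527]
top 247 [ 0.5843 -0.1972  0.1528]
bar 1413 [ 0.5703 -0.2131  0.105 ] [ 0.5961 -0.1144  0.1265]
at [ 0.5848 -0.1951  0.2536] shift [-0.0012  0.0015  0.1206] turn [-0.0006  0.0013  0.0113] F [ 0.  -0.2 -0.2]
```

Request:
move_arm:
  deltas: [-0.001,0.0015,0.05,0,0,0.01,0.5,-0.001,0.0015,0.09,0,0,0.01,0.5,-0.001,0.0015,0.119,0,0,0.01,0.5,-0.001,0.0015,0.119,0,0,0.01,0.5,-0.001,0.0015,0.119,0,0,0.01,0,-0.001,0.0015,0.119,0,0,0.01,0,-0.001,0.0015,0.119,0,0,0.01,0,-0.001,0.0015,0.119,0,0,0.01,0,-0.001,0.0015,0.119,0,0,0.01,0]
  squeeze: 10

```text
t: 50.05
tool_pos: [0.5849, -0.1989, 0.1371]
orientation: [3.138, -0.003, 0.004]
force: [0.4, -7.1, 1.8]
opening: 0.0157
gripper_force: 10.0
```

Request:
move_arm:
  deltas: [0.011,-0.0008,0,0,0,-0.157,0,0.0216,-0.0034,0,0,0,-0.314,0,0.0318,-0.0076,0,0,0,-0.471,0,0.0412,-0.0134,0,0,0,-0.628,0,0.0495,-0.0205,0,0,0,-0.785,0,0.0566,-0.0288,0,0,0,-0.942,0,0.0624,-0.0382,0,0,0,-1.1,0,0.0666,-0.0484,0,0,0,-1.257,0,0.0692,-0.0591,0,0,0,-1.414,0,0.07,-0.07,0,0,0,-1.571,0,0.07,-0.072,0,0,0,-1.571,0,0.07,-0.072,0,0,0,-1.571,0]

```text
t: 51.55
tool_pos: [0.6533, -0.1263, 0.1367]
orientation: [2.223, 2.219, -0.004]
force: [-8.0, -4.2, 5.6]
opening: 0.0155
gripper_force: 10.0
```

```bash
python3 to.py 0.654 -0.126 0.133 0
```

```text
at [ 0.6533 -0.1263  0.1367] shift [0.0004 0.0007 0.0037] turn [-0.0016  0.0024 -0.0014] F [-8.  -4.2  5.6]
```

Request:
move_arm:
  deltas: [0.002,0,0,0,0,0,0,0.002,0,0,0,0,0,0,0.002,0,0,0,0,0,0.3,0,0,0,0,0,0,0.5,0,0,0,0,0,0,0.5,0,0,-0.05,0,0,0,0.5,0,0,-0.11,0,0,0,0.5,0.05,0,-0.15,0,0,0,0.5,0.07,0,-0.15,0,0,0,0.5,0.07,0,-0.15,0,0,0,0.5]

```text
t: 52.8
tool_pos: [0.6543, -0.0531, 0.285]
orientation: [-2.219, -2.223, 0.0]
force: [0.0, 0.3, -1.3]
opening: 0.0465
gripper_force: 0.0
```

Run:
```python
from h import *
np.set_printoptions(suppress=True,precision=4)
p,d,K,W=cam("wrist"); P=cloud(d,K,W);z=P[...,2]; save("final",p)
b=(d>0)&(z>.106)&(z<.127)&(P[...,0]>.56)&(P[...,0]<.66)&(P[...,1]>-.17)&(P[...,1]<-.085)
for x in np.arange(.57,.66,.01):
    r=P[b&(abs(P[...,0]-x)<.003)]
    if len(r): print(x.round(3),r[:,1].min().round(4),r[:,1].max().round(4))
t=(d>0)&(z>.14)&(z<.16)&(abs(P[...,0]-.6535)<.03)&(P[...,1]<-.1)&(P[...,1]>-.16); print("peg",t.sum(),P[t].mean(0))
a,_,_,_=cam("scene"); b,_,_,_=cam("side")
cv2.imwrite("pics/final.png",np.hstack([cv2.resize(a[80:380,80:500],(400,300)),cv2.resize(b[80:380,100:520],(400,300))])[:,:,::-1]); 
cv2.imwrite("pics/final.png",np.vstack([cv2.imread("pics/final.png"),np.hstack([cv2.resize(a[110:200,130:250],(400,300)),cv2.resize(b[110:200,290:410],(400,300))])[:,:,::-1]]))
```

```text
0.57 -0.1244 -0.12
0.58 -0.1161 -0.1143
0.61 -0.1326 -0.1209
0.62 -0.1321 -0.1214
0.63 -0.1323 -0.1207
0.64 -0.1326 -0.1213
0.65 -0.1228 -0.1195
0.66 -0.1238 -0.1209
peg 221 [ 0.6532 -0.1253  0.1509]
```

View pics/final.png

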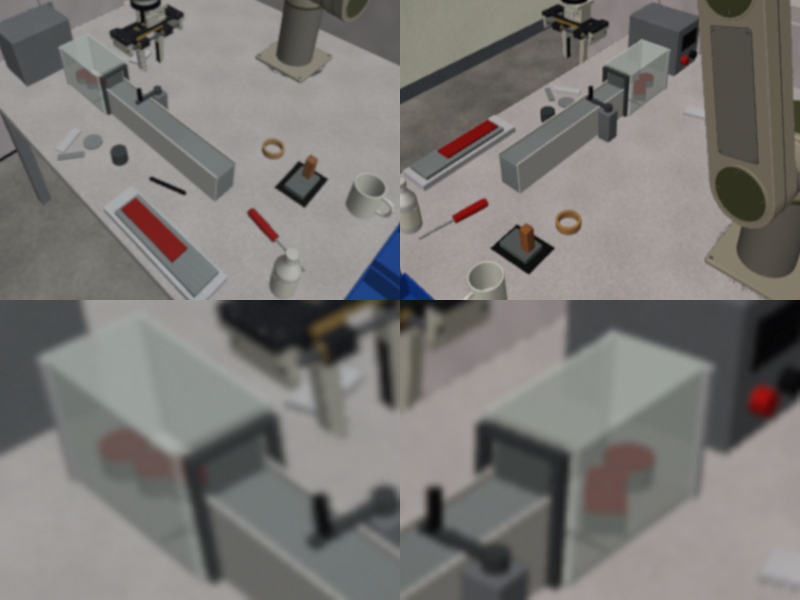

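The channel is clear, the flap hangs closed, the stop is shut, the shoe is on its mat, and three red pieces show under the hood. I'll hand it in.

```bash
python3 -c "
from plant import robot
print(robot.close_job())"
```

```text
the job is handed in; nothing more can be done
None
```

The job is handed in, but no verdict came back: the three pieces present (square, dot, bigdot; no dash) look to be in the hooded tray, the shoe is upright on its mat, the flap hangs closed and the stop is shut.

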